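# Lock the back of a display frame with its quarter-turn fastener

### The arm

A 6-joint arm with a two-finger parallel gripper is mounted at the origin on the work surface. World frame = base frame: x ahead of the robot, y to its left, z up, the work surface at z = 0. Lengths are in m, angles in rad, forces in N, time in s.
With the tool pointing down it reaches from about 0.3 to 0.775 m from the base axis. Payload 14.6 kg.
Tool frame: the origin (TCP) lies on the centre line of the jaws, within the pads' length; the fingertips stand 19 mm ahead of it and the grasp point (between the pads) is the TCP; y points along the fingers, x is the direction in which the jaws open and shut, and the axes are right-handed (so a half turn about y gives the same grasp; the last joint's range is limited). The gripper opens to 94 mm and grips with 3 to 60 N. Pads are 16 mm wide; open, the fingers measure 119 mm over their backs; the gripper's body (75 mm by 177 mm) begins 78 mm behind the grasp point.
Start: joints at [1.078, 0.3, 1.521, -0, 1.321, -0.067], TCP at [0.227, 0.501, 0.187] pointing down, gripper open.
Joint ranges: [-3.03, 3.03], [-0.79, 2.21], [0.23, 2.52], [-1.04, 4.18], [0, 3.07], [-2.55, 2.55]. Speed limits (rad/s): [2.22, 2.22, 2.57, 3.14, 3.14, 3.14].

### API

Orientations are given as [roll, pitch, yaw] about the fixed x, y, z axes, in that order (R = Rz(yaw) Ry(pitch) Rx(roll)).
In Python, from station import ctrl, optics gives the robot as it stands.
- The arm moves only by the tool jog_arm, never from a script. Its argument "targets" is a list of rows, each a list of 3 entries, a list of its own where there are three numbers: the finger opening in cm, from 0 to 9.4, then the shift along the tool's x, y, z in cm, then the turn about the tool's y in rad. A call has 1 to 10 rows; each row is the pose to reach, as a shift and turn from the pose commanded when the call began, along the tool's axes at that moment; what a row does not reach only later rows make up. A row lasts 1/10 s, in which the tool goes at most 50 mm and 8.59 degrees, less where a joint would pass 70% of its speed; a pose out of reach is approached as far as the arm can. A call with a gripper value outside its range is refused whole. The fingers move at their own pace and stop on an object; "grip_force" is the grip in N (left out, the last holds). Time passes only in rows, so rows that repeat a pose let the fingers close. It gives the time, the measured TCP pose, the force and the opening at its end, in the units of the state.
- ctrl.get_obs(): the state, without advancing time (a new reading comes with each control period).
- optics.camera(name): name is "scene" or "top"; returns a dict with "img" (384x512x3 uint8, red, green, blue), "range_z" (384x512 float32, m along the optical axis (not along the pixel's ray), 0 where there is no reading), "camera_matrix" (3x3 intrinsics, pixels), "k1" (the pictures are not rectified: a ray, as slopes to the right and down, at radius r is drawn at 1 + k1 r^2 times it, then the intrinsics apply), "world_to_cam" (4x4, takes a point from world to camera coordinates). Camera axes: x right, y up, looking along -z (the intrinsics and any distortion apply to the point x, -y, -z); pixel columns grow to the right and rows downward; lengths in m; the calibration is good to about 2 mm. A picture is of the moment at which its call begins.
- ctrl.hand_in(): hands the job in, once; it reports no verdict.
The state is a dict: "time_s": time; "qpos": joint angles; "joint_vel": joint speeds; "tau": joint torques, N m; "ee_pos": TCP position; "eef_rot": TCP orientation; "force": force on the tool from outside, world axes, zero at the start; "moment": the same for the moment, N m; "grip_width": finger opening in m.
Only numpy, scipy, OpenCV 4.12 (cv2) and the standard library are available. Lean on these libraries where they do the work, as an engineer would, in place of code of your own. Each camera call takes 0.05 s, during which the arm holds its last target. There are 200 camera calls.

### The job

A deep display frame lies face down on the bench with its sprung, hinged back panel standing slightly ajar. Set a fingertip in the slot of the panel's round fastener, press the panel fully home with it and turn the fastener a quarter turn clockwise (seen from above) to its stop, so that the panel stays locked shut when you let go and move clear. Do not grip or lift the panel open, and leave the jar, dish, brush rest and glue bottle where they stand.

Things in the scene. Friction and masses are not known exactly. Their poses are not given: they have to be found in the camera images.
- frame: Dark wooden frame lying flat, fixed to the bench: 260 mm along its x, 300 along its y, 55 high, rails 20 wide. Origin: centre of its underside, at bench height; z up. Its -x rail is the near one (towards the robot, give or take yaw), its +x rail carries the hinge. With the panel shut, the fastener's axis is at x = -58 mm, y = 0 in this frame and the panel's top is flush with the rails, 55 mm up.
- panel (a joint): Hinge angle (rad) of the plywood back panel (216 x 256 mm, 6 thick) filling the frame. 0 = shut and flush, on its stop; grows as the near edge rises. Hinge line: along the frame's y at x = +110 mm, 52 mm up. A spring holds it ajar at about 0.13 rad (fastener 22 mm up); pressing it shut at the fastener takes about 4 to 6 N; unlocked, it rises again when let go.
- fastener (a joint): Angle (rad) of the slotted disc in the panel: 0 = unlocked, slot parallel to the frame's y axis (the hinge line); grows clockwise seen from above to the stop at 1.571 = locked, slot parallel to the frame's x axis. Starts between 0 and 0.25. Turning takes about 0.07 N m plus rubbing; it stays where it is left. A finger narrower than the slot has play and must travel past by that much.
- slot (a point): Centre of the slot's mouth, on the fastener's axis, level with the panel's top; y lies along the slot, z out of the panel, turning with the disc. Disc: steel with a dark slot floor, 71 mm in diameter, flush in the panel within a bright ring (84 mm outside, 2 mm proud). Slot: straight, across the centre, 24 mm wide, 67 long, 14 deep, flat solid floor (41 mm above the bench when the panel is shut).
- keeper (a point): Middle of the hidden keeper lip inside the near rail (about 42 mm up). A tongue under the disc swings beneath it in the last 30 degrees or so of the turn and then holds the panel shut within about 0.015 rad. If the panel is not pressed home, the tongue jams on the lip or passes above it; it must then be turned back before the panel can shut.
- jar: Bystander: clear jar with a wooden lid, 68 mm in diameter, 85 mm high; origin at the centre of its underside. Leave it.
- dish: Bystander: small white bowl, 100 mm across, 35 mm high; origin at the centre of its underside. Leave it.
- brush_rest: Bystander: dark wooden brush rest with four humps, 35 x 120 mm, 28 mm high; origin at the centre of its underside. Leave it.
- glue: Bystander: white glue bottle with an orange cap, 40 mm in diameter, 100 mm high; origin at the centre of its underside. Leave it.

How it is judged:
By the outcome, as a careful person would: the job done as asked, in the order asked, and still so for the second after the job is handed in, with the robot touching nothing.
It also fails if it takes over 48 s, if anything falls off the work surface, if the arm or the gripper's body presses on something with over 40 N, if the wrist force passes 120 N, or if a joint passes its speed limit or range.

## Working session

There is one attempt and no reset: what is moved stays moved. The work goes in short steps, Python scripts to look and compute and a tool call to move; the robot and the scene stay as the last step left them, time stands still between calls to the robot, and variables do not carry over. Pictures are saved under pics/ and viewed, about 8 in all and at most 12, crops included, and the job is handed in when it is done.

Besides the shell and the picture viewer there is one more tool, called after "Call:" as name([rows], argument=value, ...), one row to a line, values as JSON. jog_arm: Moves the arm, as the interface text tells. Its arguments: {"type":"object","properties":{"targets":{"type":"array","items":{"type":"array"}},"grip_force":{"type":"number"}},"required":["targets"]}

```bash
mkdir -p pics; ls; cat > h.py <<'E'
import numpy as np, cv2
from station import ctrl, optics
def shot(n,save=None):
    c=optics.camera(n)
    if save: cv2.imwrite('pics/'+save,c['img'][:,:,::-1])
    return c
def cloud(c):
    K=c['camera_matrix'];h,w=c['range_z'].shape
    u,v=np.meshgrid(np.arange(w),np.arange(h))
    p=np.stack([u,v],-1).reshape(-1,1,2).astype(float)
    n=cv2.undistortPoints(p,K,np.array([c['k1'],0,0,0.]))[:,0]
    z=c['range_z'].reshape(-1)
    P=np.stack([n[:,0]*z,-n[:,1]*z,-z,np.ones_like(z)],1)
    W=(np.linalg.inv(c['world_to_cam'])@P.T).T[:,:3].reshape(h,w,3)
    W[c['range_z']==0]=np.nan
    return W
E
python3 - <<'E'
from h import *
a=shot('scene','s1.png');b=shot('top','t1.png')
np.savez('/tmp/a.npz',s=cloud(a),t=cloud(b),si=a['img'],ti=b['img'])
for c in(a,b):
  M=np.linalg.inv(c['world_to_cam']);print(M.round(3),c['camera_matrix'],c['k1'])
o=ctrl.get_obs();print(o)
E
```

```text
pics
[[ 0.322 -0.674  0.665  1.254]
 [ 0.947  0.235 -0.22  -0.157]
 [-0.008  0.701  0.714  0.765]
 [ 0.     0.     0.     1.   ]] [[365.49758274   0.         247.7750233 ]
 [  0.         365.49758274 187.55170002]
 [  0.           0.           1.        ]] -0.05489391067689661
[[ 0.013  0.981 -0.191  0.388]
 [-1.     0.01  -0.017  0.046]
 [-0.014  0.192  0.981  1.088]
 [ 0.     0.     0.     1.   ]] [[496.05849821   0.         246.86882068]
 [  0.         496.05849821 187.5126185 ]
 [  0.           0.           1.        ]] -0.0018445007686328147
{'time_s': 0.1, 'qpos': array([ 1.07841531e+00,  3.00385637e-01,  1.52150494e+00, -1.63366374e-05,
        1.32068435e+00, -6.66018464e-02]), 'joint_vel': array([ 0.00129442, -0.00073554, -0.00215791, -0.00119261, -0.00039436,
       -0.00142062]), 'tau': array([-1.59508098e-03, -5.32637787e+01, -3.53282726e+01,  7.08582345e-02,
        2.34507979e-02, -3.44784723e-05]), 'ee_pos': array([0.22705892, 0.50067537, 0.18636543]), 'eef_rot': array([-1.57074674e+00,  9.81143199e-04,  1.14502124e+00]), 'force': array([ 0.70133924,  0.32073454, -0.73289211]), 'moment': array([-0.0020909 ,  0.07115694, -0.0165876 ]), 'grip_width': 0.0938831178298606}
```

View pics/s1.png

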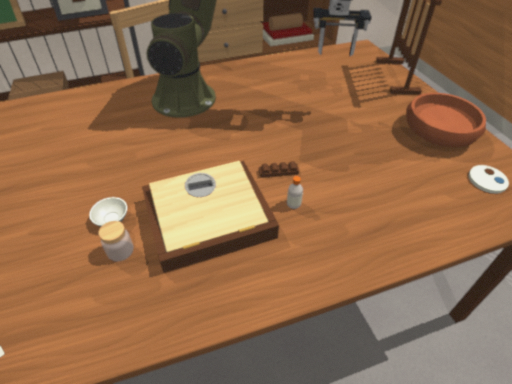

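View pics/t1.png

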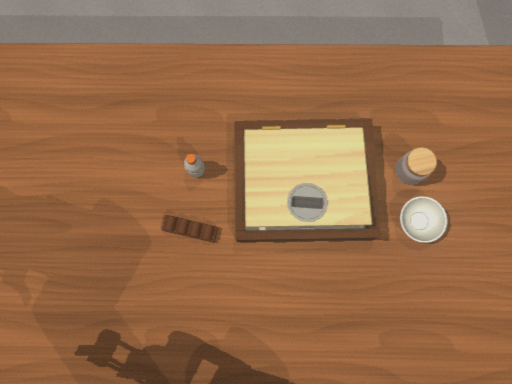

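The scene view shows the frame on the bench with the fastener near (200,184). In the top view the fastener is at about (308,202), with its slot roughly along the image's horizontal. The bystanders are all clear of the frame. Next I measure.

```bash
python3 - <<'E'
from h import *
d=np.load('/tmp/a.npz')
for n,ctr,r in(('t',(308,202),26),('s',(200,184),20)):
    W=d[n];I=d[n+'i'];hsv=cv2.cvtColor(I,cv2.COLOR_RGB2HSV)
    H,S,V=[hsv[:,:,i] for i in range(3)]
    u,v=np.meshgrid(np.arange(512),np.arange(384))
    near=np.hypot(u-ctr[0],v-ctr[1])<r
    panel=((H>15)&(H<35)&(S>60)&(V>150)&(np.hypot(u-ctr[0],v-ctr[1])<150)).astype(np.uint8)
    nl,lab,st,_=cv2.connectedComponentsWithStats(panel);k=1+st[1:,4].argmax()
    P=W[lab==k];P=P[~np.isnan(P[:,0])]
    A=np.c_[P[:,:2],np.ones(len(P))]
    for _ in range(5):
        c=np.linalg.lstsq(A,P[:,2],rcond=None)[0];e=np.abs(A@c-P[:,2]);m=e<max(3*np.median(e),.001);A,P=A[m],P[m]
    print(n,'plane',c.round(4),'tilt',np.arctan(np.hypot(*c[:2])),'uphill dir',np.arctan2(-c[1],-c[0]),len(P))
    pr=cv2.minAreaRect(P[:,:2].astype(np.float32));print('panel rect',pr)
    for nm,m in(('disc',near&(S<45)),('slot',near&(V<80))):
        m=m.astype(np.uint8)
        nl,lab,st,cen=cv2.connectedComponentsWithStats(m);k=1+st[1:,4].argmax()
        cnt=max(cv2.findContours((lab==k).astype(np.uint8),0,1)[0],key=cv2.contourArea)
        q=W[lab==k];q=q[~np.isnan(q[:,0])]
        print(nm,st[k],cen[k],'cloud med',np.median(q,0).round(4),'z',np.percentile(q[:,2],[5,95]).round(4))
        if nm=='disc': el=cv2.minEnclosingCircle(cnt);xy=q[:,:2].astype(np.float32);print(' ell',cv2.fitEllipse(cnt),'world hull',cv2.minEnclosingCircle(xy))
        else:
            g=q[:,:2];w,ev=np.linalg.eigh(np.cov(g.T));print(' slot dir',np.arctan2(ev[1,1],ev[0,1]),cv2.minAreaRect(g.astype(np.float32)))
    # rails: dark pts near z .055
    m=(W[:,:,2]>.047)&(W[:,:,2]<.063)&(V<110)&(np.hypot(u-ctr[0],v-ctr[1])<150)&(H<20)
    m=cv2.morphologyEx(m.astype(np.uint8),cv2.MORPH_OPEN,np.ones((2,2)))
    nl,lab,st,_=cv2.connectedComponentsWithStats(m);k=1+st[1:,4].argmax()
    q=W[lab==k];print('rails',cv2.minAreaRect(q[:,:2].astype(np.float32)),np.median(q[:,2]),len(q))
b=cv2.resize(d['ti'][160:250,220:400],None,fx=4,fy=4,interpolation=cv2.INTER_CUBIC);cv2.imwrite('pics/c1.png',b[:,:,::-1])
E
```

```text
t plane [-0.1222 -0.0028  0.1428] tilt 0.12159911721478704 uphill dir 0.0229140664280848 10088
panel rect ((0.6176319122314453, -0.05912855267524719), (0.22109244763851166, 0.25763219594955444), 1.3065193891525269)
disc [ 288  183   39   39 1153] [307.2905464  202.15177797] cloud med [ 0.5579 -0.0622  0.0733] z [0.0591 0.0813]
 ell ((307.02911376953125, 202.07281494140625), (36.98202896118164, 38.74580001831055), 113.58296966552734) world hull ((0.556596577167511, -0.061130985617637634), 0.0410095751285553)
slot [293 199   1   1   1] [293. 199.] cloud med [ 0.5658 -0.0338  0.0558] z [0.0558 0.0558]
 slot dir nan ((0.5657705068588257, -0.0337657555937767), (0.0, 0.0), 0.0)
rails ((0.5635480880737305, -0.07119369506835938), (0.16422605514526367, 0.31132251024246216), 0.9291220307350159) nan 1729
s plane [-0.1206 -0.0031  0.1416] tilt 0.1201005825612299 uphill dir 0.02590597948498313 5599
panel rect ((0.6175599694252014, -0.05923573672771454), (0.2229897677898407, 0.25978437066078186), 1.643357753753662)
disc [185 173  30  24 566] [199.70318021 184.53710247] cloud med [ 0.5473 -0.0613  0.0733] z [0.0609 0.0803]
 ell ((199.70570373535156, 184.54510498046875), (22.924367904663086, 29.401857376098633), 82.88346862792969) world hull ((0.5578761100769043, -0.06102931499481201), 0.04098604619503021)
slot [203 182   9   4  15] [207.66666667 183.53333333] cloud med [ 0.5473 -0.0373  0.0618] z [0.0602 0.064 ]
 slot dir 1.3001008996366934 ((0.5470536351203918, -0.040148552507162094), (0.02084827423095703, 0.008939391933381557), 61.77250289916992)
rails ((0.7412819266319275, -0.05557990074157715), (0.02051185630261898, 0.2961864471435547), 4.706753730773926) nan 600<stdin>:24: RuntimeWarning: Degrees of freedom <= 0 for slice
  c *= np.true_divide(1, fact)
  c *= np.true_divide(1, fact)
```

View pics/c1.png

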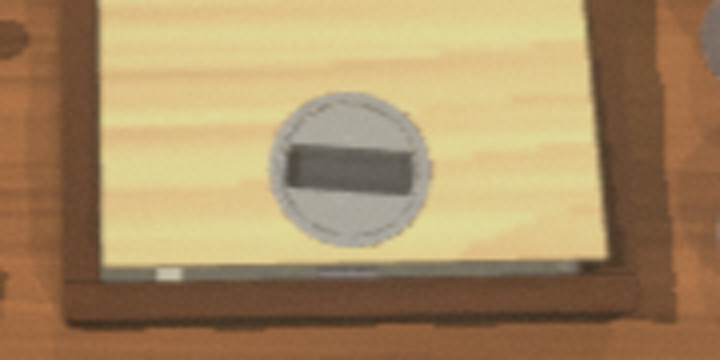

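Fastener axis is at about (0.557, -0.061) with the panel top at about 75 mm. Frame yaw is about 0.025, and the slot is about 0.07 rad clockwise from unlocked. I'll insert both fingertips spread along the slot (30 mm opening, about 55 mm over the backs), which cuts the play.

Call:
jog_arm([
  [3.0, [-4, 0, -5.7], -0.05],
  [3.0, [-8, 0, -11.4], -0.1],
  [3.0, [-12, 0, -17.1], -0.15],
  [3.0, [-16, 0, -22.7], -0.2],
  [3.0, [-20, 0, -28.4], -0.25],
  [3.0, [-24, 0, -34], -0.3],
  [3.0, [-28, 0, -39.7], -0.35],
  [3.0, [-32, 0, -45.4], -0.38],
  [3.0, [-36, 0, -51], -0.38],
  [3.0, [-37.5, 0, -53.2], -0.38],
], grip_force=40)

```text
time_s: 1.1
ee_pos: [0.4809, 0.0677, 0.1868]
eef_rot: [-1.571, -0.0, 1.525]
force: [1.1, 0.6, 0.9]
grip_width: 0.0301
```

```bash
cat > st.py <<'E'
from h import *
from scipy.spatial.transform import Rotation as R
def st(tx=.5565,ty=-.061,psi=1.527):
    o=ctrl.get_obs();p=o['ee_pos'];M=R.from_euler('xyz',o['eef_rot']).as_matrix()
    print('t',o['time_s'],'p',p.round(4),'rpy',o['eef_rot'].round(3),'F',o['force'].round(1),'M',o['moment'].round(2),'w',o['grip_width'],'q',o['qpos'].round(2))
    print('shift cm',(M.T@(np.array([tx,ty,p[2]])-p)*100).round(2),'turn',(o['eef_rot'][2]-psi).round(3))
E
python3 -c "
from st import *
st()"
```

```text
t 1.1 p [0.4809 0.0677 0.1868] rpy [-1.571 -0.     1.525] F [1.1 0.6 0.9] M [ 0.03 -0.03  0.02] w 0.030135950230276078 q [ 0.06  0.16  1.7   0.    1.29 -1.46]
shift cm [-12.51  -0.    -8.14] turn -0.002
```

Call:
jog_arm([
  [3.0, [-3, 0, -2], 0],
  [3.0, [-6, 0, -4], 0],
  [3.0, [-9, 2, -6], 0],
  [3.0, [-12, 4, -7.5], 0],
  [3.0, [-12, 5, -7.5], 0],
  [3.0, [-12, 6, -7.5], 0],
  [3.0, [-12, 6, -7.5], 0],
  [3.0, [-12, 6, -7.5], 0],
])

```text
time_s: 1.9
ee_pos: [0.5497, -0.0528, 0.1274]
eef_rot: [-1.571, 0.0, 1.526]
force: [0.1, -0.3, 0.1]
grip_width: 0.03
```

```bash
python3 -c "
from st import *
st()
c=shot('scene');b=c['img'][125:245,130:290];t=shot('top')['img'][120:250,230:390]
cv2.imwrite('pics/c2.png',np.hstack([cv2.resize(b,(480,360)),cv2.resize(t,(320,260))[:].copy() if 0 else cv2.copyMakeBorder(cv2.resize(t,(320,260)),0,100,0,0,0)])[:,:,::-1])"
```

```text
t 1.9 p [ 0.5497 -0.0528  0.1274] rpy [-1.571  0.     1.526] F [ 0.1 -0.3  0.1] M [ 0.04 -0.   -0.01] w 0.0300060788326383 q [-0.16  0.36  1.59  0.    1.2  -1.69]
shift cm [-0.79  0.   -0.71] turn -0.001
```

View pics/c2.png

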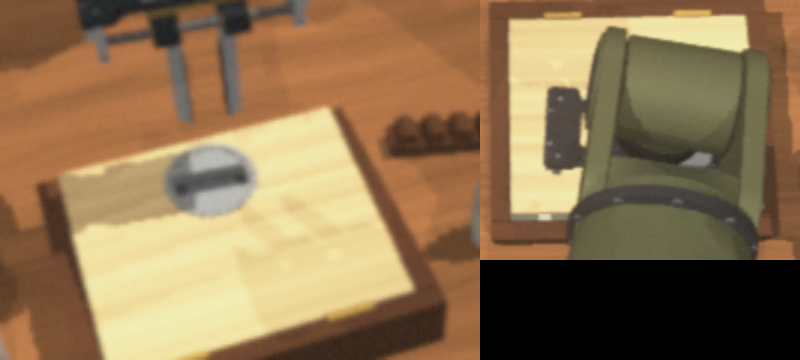

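The fingers hang over the slot and line up with it, with the slot at about (210,180) in the left part. I correct the last 7–8 mm and go lower.

Call:
jog_arm([
  [3.0, [-0.8, 0, -0.7], 0],
  [3.0, [-0.8, 0, -0.7], 0],
  [3.0, [-0.8, 1, -0.7], 0],
  [3.0, [-0.8, 2, -0.7], 0],
  [3.0, [-0.8, 2.5, -0.7], 0],
  [3.0, [-0.8, 2.5, -0.7], 0],
])

```text
time_s: 2.6
ee_pos: [0.5558, -0.0618, 0.1006]
eef_rot: [-1.569, -0.0, 1.525]
force: [0.1, 0.3, -0.1]
grip_width: 0.03
```

```bash
python3 -c "
from st import *
st()
c=shot('scene');b=c['img'][150:210,155:245]
cv2.imwrite('pics/c3.png',cv2.resize(b,(720,480),interpolation=cv2.INTER_CUBIC)[:,:,::-1])"
```

```text
t 2.6 p [ 0.5558 -0.0618  0.1006] rpy [-1.569 -0.     1.525] F [ 0.1  0.3 -0.1] M [-0.    0.04  0.01] w 0.030014408438173795 q [-0.18  0.41  1.59 -0.    1.15 -1.7 ]
shift cm [ 0.08 -0.   -0.07] turn -0.002
```

View pics/c3.png

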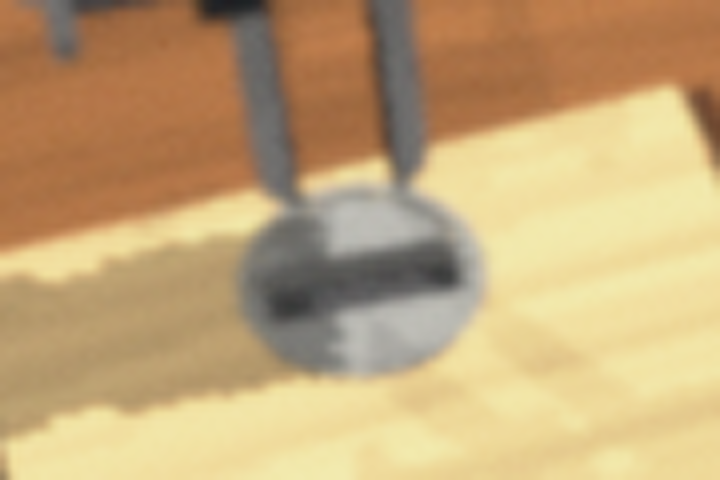

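Tips are just above the slot; I judge them about 1–2 mm off towards -y. I correct that and enter the slot.

Call:
jog_arm([
  [3.0, [0.15, 0, -0.1], 0],
  [3.0, [0.15, 0.4, -0.1], 0],
  [3.0, [0.15, 0.8, -0.1], 0],
  [3.0, [0.15, 1.2, -0.1], 0],
  [3.0, [0.15, 1.5, -0.1], 0],
  [3.0, [0.15, 1.5, -0.1], 0],
])

```text
time_s: 3.25
ee_pos: [0.5572, -0.0604, 0.0863]
eef_rot: [-1.57, -0.0, 1.525]
force: [-0.7, -0.0, 0.0]
grip_width: 0.03
```

```bash
python3 -c "
from st import *
st()
c=shot('scene');b=c['img'][150:210,155:245]
cv2.imwrite('pics/c4.png',cv2.resize(b,(720,480),interpolation=cv2.INTER_CUBIC)[:,:,::-1])"
```

```text
t 3.25 p [ 0.5572 -0.0604  0.0863] rpy [-1.57  -0.     1.525] F [-0.7 -0.   0. ] M [ 0.05 -0.01 -0.03] w 0.030030913224113474 q [-0.17  0.42  1.6   0.    1.12 -1.7 ]
shift cm [-0.06  0.    0.06] turn -0.002
```

View pics/c4.png

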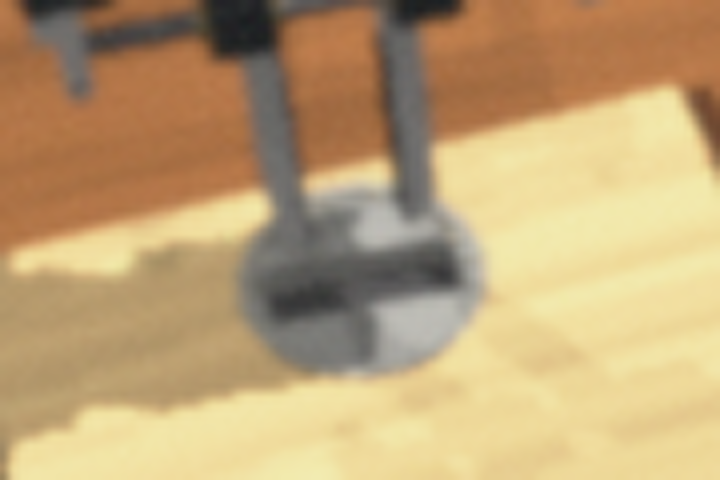

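Forces are zero, but in the picture the tips seem to end above and behind the slot's far edge. I'll check with depth and projection.

```bash
cat > tip.py <<'E'
from st import *
def proj(c,X):
    q=c['world_to_cam']@np.append(X,1);a=np.array([q[0],-q[1]])/-q[2]
    a=a*(1+c['k1']*(a@a));K=c['camera_matrix'];return np.array([K[0,0]*a[0]+K[0,2],K[1,1]*a[1]+K[1,2]])
def loc(u,v): return ((u-155)*8,(v-150)*8)
if __name__=='__main__':
    c=shot('scene');W=cloud(c);o=ctrl.get_obs();p=o['ee_pos'];M=R.from_euler('xyz',o['eef_rot']).as_matrix()
    for s in(-1,1):
        print('tip',s,np.round(loc(*proj(c,p+M@[s*.021,.019,0])),0), 'inner front', np.round(loc(*proj(c,p+M@[s*.021,.019,-.008])),0))
    print('slot c',np.round(loc(*proj(c,np.array([.557,-.061,.0749])))))
    for row in range(172,192):
        print(row,[(int((u-155)*8),*(W[row,u]*1000).round().astype(int)) for u in (191,206)])
E
python3 tip.py
```

```text
tip -1 [302. 304.] inner front [306. 320.]
tip 1 [425. 278.] inner front [430. 294.]
slot c [360. 276.]
172 [(288, np.int64(565), np.int64(-80), np.int64(133)), (408, np.int64(563), np.int64(-42), np.int64(120))]
173 [(288, np.int64(564), np.int64(-80), np.int64(129)), (408, np.int64(565), np.int64(-43), np.int64(119))]
174 [(288, np.int64(566), np.int64(-81), np.int64(128)), (408, np.int64(568), np.int64(-43), np.int64(118))]
175 [(288, np.int64(563), np.int64(-81), np.int64(121)), (408, np.int64(567), np.int64(-43), np.int64(113))]
176 [(288, np.int64(564), np.int64(-82), np.int64(119)), (408, np.int64(565), np.int64(-43), np.int64(107))]
177 [(288, np.int64(564), np.int64(-82), np.int64(116)), (408, np.int64(568), np.int64(-44), np.int64(107))]
178 [(288, np.int64(565), np.int64(-83), np.int64(113)), (408, np.int64(541), np.int64(-40), np.int64(77))]
179 [(288, np.int64(565), np.int64(-83), np.int64(110)), (408, np.int64(544), np.int64(-41), np.int64(77))]
180 [(288, np.int64(535), np.int64(-80), np.int64(77)), (408, np.int64(547), np.int64(-42), np.int64(76))]
181 [(288, np.int64
[... 457 characters left out ...]
4(67)), (408, np.int64(552), np.int64(-44), np.int64(62))]
186 [(288, np.int64(541), np.int64(-84), np.int64(62)), (408, np.int64(554), np.int64(-45), np.int64(60))]
187 [(288, np.int64(544), np.int64(-84), np.int64(60)), (408, np.int64(569), np.int64(-48), np.int64(73))]
188 [(288, np.int64(550), np.int64(-85), np.int64(62)), (408, np.int64(573), np.int64(-49), np.int64(73))]
189 [(288, np.int64(554), np.int64(-86), np.int64(63)), (408, np.int64(576), np.int64(-49), np.int64(72))]
190 [(288, np.int64(570), np.int64(-88), np.int64(76)), (408, np.int64(580), np.int64(-50), np.int64(72))]
191 [(288, np.int64(572), np.int64(-89), np.int64(74)), (408, np.int64(583), np.int64(-51), np.int64(71))]
```

```bash
cat > fin.py <<'E'
from tip import *
c=shot('scene');W=cloud(c);st()
m=(abs(W[:,:,0]-.557)<.03)&(abs(W[:,:,1]+.061)<.045)&(W[:,:,2]>.086)&(W[:,:,2]<.3)
q=W[m]
for a in np.arange(.085,.3,.01):
    s=q[(q[:,2]>=a)&(q[:,2]<a+.01)]
    for nm,k in(('R',s[s[:,1]<-.061]),('L',s[s[:,1]>=-.061])):
        if len(k): print(round(a,3),nm,len(k),'x',k[:,0].min().round(3),k[:,0].max().round(3),'y',k[:,1].min().round(3),k[:,1].max().round(3),'zmin',k[:,2].min().round(4))
E
python3 fin.py
```

```text
t 3.4 p [ 0.5575 -0.0605  0.087 ] rpy [-1.571  0.     1.525] F [-0.2  0.5  0.1] M [ 0.04 -0.03 -0.01] w 0.029891332792490018 q [-0.17  0.42  1.6   0.    1.12 -1.7 ]
shift cm [-0.05 -0.    0.1 ] turn -0.002
0.095 L 1 x 0.566 0.566 y -0.044 -0.044 zmin 0.1049
0.105 R 9 x 0.563 0.566 y -0.088 -0.078 zmin 0.1061
0.105 L 9 x 0.559 0.568 y -0.047 -0.038 zmin 0.1066
0.115 R 13 x 0.563 0.566 y -0.089 -0.079 zmin 0.1151
0.115 L 14 x 0.548 0.568 y -0.047 -0.037 zmin 0.116
0.125 R 16 x 0.553 0.567 y -0.089 -0.077 zmin 0.1253
0.125 L 19 x 0.554 0.569 y -0.047 -0.036 zmin 0.1251
0.135 R 15 x 0.548 0.566 y -0.089 -0.079 zmin 0.1367
0.135 L 16 x 0.562 0.569 y -0.048 -0.036 zmin 0.1365
0.145 R 16 x 0.558 0.566 y -0.089 -0.078 zmin 0.1468
0.145 L 16 x 0.55 0.569 y -0.047 -0.035 zmin 0.147
0.155 R 15 x 0.552 0.568 y -0.09 -0.077 zmin 0.156
0.155 L 16 x 0.556 0.57 y -0.047 -0.037 zmin 0.1554
0.165 R 18 x 0.562 0.567 y -0.09 -0.078 zmin 0.165
0.165 L 21 x 0.549 0.57 y -0.047 -0.035 zmin 0.165
0.175 R 14 x 0.563 0.566 y -0.09 -0.078 zmin 0.1752
0.175 L 15 x 0.558 0.569 y -0.047 -0.035 zmin 0.1757
0.185 R
[... 494 characters left out ...]
6 -0.061 zmin 0.2354
0.235 L 116 x 0.536 0.583 y -0.061 -0.016 zmin 0.2353
0.245 R 92 x 0.533 0.582 y -0.106 -0.061 zmin 0.2452
0.245 L 59 x 0.536 0.582 y -0.06 -0.017 zmin 0.245
0.255 R 68 x 0.538 0.58 y -0.101 -0.062 zmin 0.2552
0.255 L 28 x 0.575 0.581 y -0.061 -0.046 zmin 0.2552
0.265 R 54 x 0.551 0.579 y -0.101 -0.061 zmin 0.2651
0.265 L 16 x 0.576 0.578 y -0.06 -0.046 zmin 0.2652
0.275 R 7 x 0.548 0.584 y -0.102 -0.078 zmin 0.282
0.275 L 1 x 0.586 0.586 y -0.046 -0.046 zmin 0.2847
0.285 R 60 x 0.528 0.587 y -0.102 -0.077 zmin 0.2854
0.285 L 3 x 0.574 0.587 y -0.041 -0.029 zmin 0.2938
0.295 R 15 x 0.556 0.584 y -0.098 -0.085 zmin 0.2952
0.295 L 8 x 0.573 0.587 y -0.038 -0.028 zmin 0.296
```

The depth image puts the tips at z≈0.105, which is higher than the stated geometry gives (0.067). The zero force fits either. I'll step down gently, watching force, with a 1.5 mm correction along +y.

Call:
jog_arm([
  [3.0, [0.15, 0.3, 0], 0],
  [3.0, [0.15, 0.6, 0], 0],
  [3.0, [0.15, 0.9, 0], 0],
  [3.0, [0.15, 1.2, 0], 0],
  [3.0, [0.15, 1.2, 0], 0],
  [3.0, [0.15, 1.2, 0], 0],
])

```text
time_s: 4.0
ee_pos: [0.5575, -0.059, 0.0748]
eef_rot: [-1.571, -0.0, 1.525]
force: [0.3, 0.7, -1.1]
grip_width: 0.0303
```

```bash
python3 fin.py | head -8; python3 - <<'E'
from h import *
c=shot('scene');W=cloud(c)
p=W[170:176,205:240].reshape(-1,3);print('panel near',np.nanmedian(p,0).round(4))
E
```

```text
t 4.05 p [ 0.5575 -0.059   0.0749] rpy [-1.571  0.     1.525] F [1.1 0.6 0.3] M [ 0.   -0.02 -0.03] w 0.03013925155466593 q [-0.17  0.44  1.61 -0.    1.1  -1.7 ]
shift cm [-0.2   0.    0.09] turn -0.002
0.085 R 2 x 0.563 0.566 y -0.08 -0.076 zmin 0.0946
0.085 L 3 x 0.557 0.567 y -0.045 -0.042 zmin 0.0936
0.095 R 9 x 0.563 0.567 y -0.086 -0.076 zmin 0.0975
0.095 L 10 x 0.559 0.569 y -0.045 -0.036 zmin 0.0985
0.105 R 15 x 0.549 0.568 y -0.088 -0.077 zmin 0.1058
0.105 L 15 x 0.554 0.57 y -0.046 -0.035 zmin 0.1056
panel near [0.5379 0.0069 0.0774]
```

The tips followed and are now at about 0.093, so they really stand about 19 mm above the reported TCP. I'll trust vision: slot mouth at about 0.075, and the slot floor when shut corresponds to a reported TCP z≈0.022.

Call:
jog_arm([
  [3.0, [0, 0.5, 0], 0],
  [3.0, [0, 0.9, 0], 0],
  [3.0, [0, 1.3, 0], 0],
  [3.0, [0, 1.6, 0], 0],
  [3.0, [0, 1.9, 0], 0],
  [3.0, [0, 2.2, 0], 0],
  [3.0, [0, 2.5, 0], 0],
  [3.0, [0, 2.5, 0], 0],
])

```text
time_s: 4.9
ee_pos: [0.5573, -0.059, 0.0494]
eef_rot: [-1.57, -0.0, 1.525]
force: [0.0, -0.3, 0.1]
grip_width: 0.03
```

```bash
python3 -c "
from st import *
st()
c=shot('scene');b=c['img'][150:210,155:245]
cv2.imwrite('pics/c5.png',cv2.resize(b,(720,480),interpolation=cv2.INTER_CUBIC)[:,:,::-1])"
```

```text
t 4.9 p [ 0.5573 -0.059   0.0494] rpy [-1.57  -0.     1.525] F [ 0.  -0.3  0.1] M [ 0.09 -0.03  0.03] w 0.03000770854577478 q [-0.17  0.47  1.62 -0.    1.04 -1.7 ]
shift cm [-0.21  0.    0.07] turn -0.002
```

View pics/c5.png

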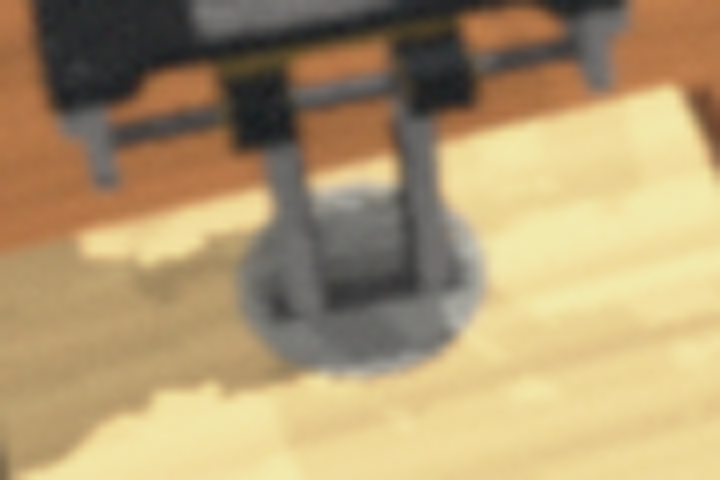

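The tips are now in the slot, forces zero. Next, press down in steps.

Call:
jog_arm([
  [3.0, [0, 0.4, 0], 0],
  [3.0, [0, 0.8, 0], 0],
  [3.0, [0, 1.2, 0], 0],
  [3.0, [0, 1.5, 0], 0],
  [3.0, [0, 1.8, 0], 0],
  [3.0, [0, 2.1, 0], 0],
  [3.0, [0, 2.4, 0], 0],
  [3.0, [0, 2.4, 0], 0],
])

```text
time_s: 5.75
ee_pos: [0.5576, -0.059, 0.0256]
eef_rot: [-1.571, 0.0, 1.525]
force: [0.3, -0.2, 3.3]
grip_width: 0.0298
```

Call:
jog_arm([
  [3.0, [0, 0.2, 0], 0],
  [3.0, [0, 0.3, 0], 0],
  [3.0, [0, 0.3, 0], 0],
])

```text
time_s: 6.05
ee_pos: [0.5577, -0.059, 0.0229]
eef_rot: [-1.571, 0.0, 1.525]
force: [-0.2, -0.1, 3.9]
grip_width: 0.0301
```

Call:
jog_arm([
  [3.0, [0, 0.1, 0], 0],
  [3.0, [0, 0.2, 0], 0],
  [3.0, [0, 0.2, 0], 0],
])

```text
time_s: 6.35
ee_pos: [0.5579, -0.059, 0.0224]
eef_rot: [-1.572, 0.0, 1.525]
force: [-7.5, 0.6, 21.1]
grip_width: 0.0301
```

Call:
jog_arm([
  [3.0, [0, 0.1, 0], 0],
  [3.0, [0, 0.15, 0], 0],
  [3.0, [0, 0.15, 0], 0],
])

```text
time_s: 6.65
ee_pos: [0.558, -0.059, 0.0221]
eef_rot: [-1.572, 0.0, 1.525]
force: [-13.7, 2.0, 35.8]
grip_width: 0.0307
```

The stop is reached: force jumped from 4 to 21 N with TCP z≈0.0223. I back off the extra press and begin turning.

Call:
jog_arm([
  [3.0, [0, -0.15, 0.1], 0],
  [3.0, [0, -0.15, 0.1], 0],
  [3.0, [0, -0.15, 0.1], 0.1],
  [3.0, [0, -0.15, 0.1], 0.2],
  [3.0, [0, -0.15, 0.1], 0.3],
  [3.0, [0, -0.15, 0.1], 0.4],
  [3.0, [0, -0.15, 0.1], 0.5],
  [3.0, [0, -0.15, 0.1], 0.5],
])

```text
time_s: 7.45
ee_pos: [0.5581, -0.0601, 0.0225]
eef_rot: [-1.575, -0.001, 1.021]
force: [2.1, -6.5, 13.6]
grip_width: 0.0297
```

```bash
python3 -c "
from st import *
st(.556,-.060,-.17)"
```

```text
t 7.45 p [ 0.5581 -0.0601  0.0225] rpy [-1.575e+00 -1.000e-03  1.021e+00] F [ 2.1 -6.5 13.6] M [-1.29 -0.27 -0.06] w 0.029690070570792197 q [-0.17  0.51  1.64 -0.    0.99 -1.19]
shift cm [-0.1  -0.    0.18] turn 1.191
```

Call:
jog_arm([
  [3.0, [0, 0.03, 0], 0.1],
  [3.0, [0, 0.03, 0], 0.2],
  [3.0, [0, 0.03, 0], 0.3],
  [3.0, [0, 0.03, 0], 0.4],
  [3.0, [0, 0.03, 0], 0.5],
  [3.0, [0, 0.03, 0], 0.5],
])

```text
time_s: 8.05
ee_pos: [0.558, -0.0605, 0.0224]
eef_rot: [-1.575, -0.002, 0.521]
force: [-1.0, -8.3, 17.3]
grip_width: 0.0304
```

```bash
python3 -c "
from st import *
st(.556,-.060,-.17)"
```

```text
t 8.05 p [ 0.558  -0.0605  0.0224] rpy [-1.575 -0.002  0.521] F [-1.  -8.3 17.3] M [-1.82  0.18 -0.  ] w 0.030368460644748303 q [-0.17  0.51  1.64 -0.    0.99 -0.69]
shift cm [-0.15 -0.    0.15] turn 0.691
```

Call:
jog_arm([
  [3.0, [0, 0.02, 0], 0.1],
  [3.0, [0, 0.02, 0], 0.2],
  [3.0, [0, 0.02, 0], 0.3],
  [3.0, [0, 0.02, 0], 0.4],
  [3.0, [0, 0.02, 0], 0.5],
  [3.0, [0, 0.02, 0], 0.5],
])

```text
time_s: 8.65
ee_pos: [0.558, -0.0606, 0.0224]
eef_rot: [-1.574, -0.004, 0.021]
force: [-1.5, -9.2, 20.1]
grip_width: 0.0302
```

```bash
python3 -c "
from st import *
st(.556,-.060,-.17)
c=shot('scene');b=c['img'][150:210,155:245]
cv2.imwrite('pics/c6.png',cv2.resize(b,(720,480),interpolation=cv2.INTER_CUBIC)[:,:,::-1])"
```

```text
t 8.65 p [ 0.558  -0.0606  0.0224] rpy [-1.574 -0.004  0.021] F [-1.5 -9.2 20.1] M [-1.94  0.45  0.03] w 0.03021775392832288 q [-0.17  0.51  1.64 -0.    0.99 -0.19]
shift cm [-0.2  -0.    0.06] turn 0.191
```

View pics/c6.png

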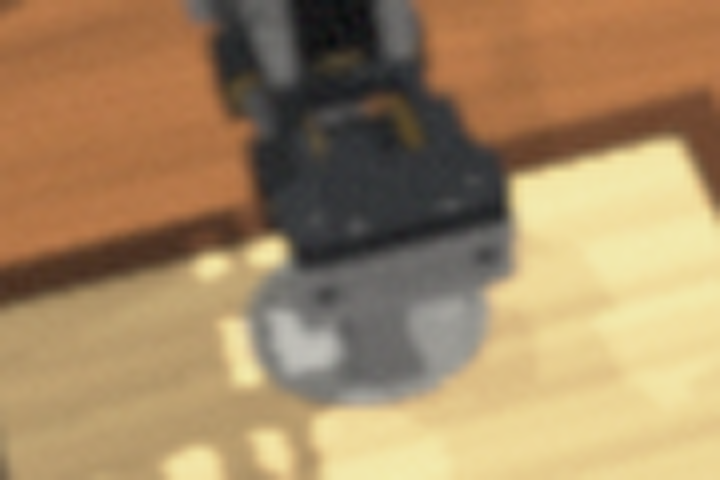

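The panel is down flush and the slot now runs nearly along frame x, from about (395,380) up beneath the gripper. I continue to the stop.

Call:
jog_arm([
  [3.0, [0, 0, 0], 0.05],
  [3.0, [0, 0, 0], 0.1],
  [3.0, [0, 0, 0], 0.14],
  [3.0, [0, 0, 0], 0.14],
])

```text
time_s: 9.1
ee_pos: [0.5578, -0.0603, 0.0224]
eef_rot: [-1.573, -0.004, -0.115]
force: [-2.5, -8.6, 19.6]
grip_width: 0.0303
```

```bash
python3 -c "
from st import *
st(.556,-.060,-.17)"
```

```text
t 9.1 p [ 0.5578 -0.0603  0.0224] rpy [-1.573 -0.004 -0.115] F [-2.5 -8.6 19.6] M [-1.67  0.7   1.19] w 0.030285433095416214 q [-0.17  0.51  1.64 -0.    0.99 -0.06]
shift cm [-0.19 -0.    0.01] turn 0.055
```

Call:
jog_arm([
  [3.0, [0, 0, 0], 0.03],
  [3.0, [0, 0, 0], 0.06],
  [3.0, [0, 0, 0], 0.06],
])

```text
time_s: 9.4
ee_pos: [0.5579, -0.0604, 0.0224]
eef_rot: [-1.574, -0.004, -0.171]
force: [-2.9, -9.6, 20.3]
grip_width: 0.0306
```

```bash
python3 -c "
from st import *
st(.556,-.060,-.17)"
```

```text
t 9.4 p [ 0.5579 -0.0604  0.0224] rpy [-1.574 -0.004 -0.171] F [-2.9 -9.6 20.3] M [-1.77  0.65  2.93] w 0.030571557823533685 q [-0.17  0.51  1.64 -0.    0.99  0.  ]
shift cm [-0.19 -0.    0.01] turn -0.001
```

The moment climbs to 2.9 N m at ψ≈-0.17, as expected at the stop (slot along frame x plus play). I back off into the play, then lift out.

Call:
jog_arm([
  [3.0, [0, 0, 0], -0.06],
  [3.0, [0, 0, 0], -0.15],
  [3.0, [0, -0.1, 0], -0.17],
  [3.0, [0, -0.3, 0], -0.17],
  [3.0, [0, -0.6, 0], -0.17],
  [3.0, [0, -1.2, 0], -0.17],
  [3.0, [0, -2, 0], -0.17],
  [3.0, [0, -3, 0], -0.17],
])

```text
time_s: 10.2
ee_pos: [0.5562, -0.0587, 0.0506]
eef_rot: [-1.57, 0.001, -0.005]
force: [-0.2, 0.3, -0.8]
grip_width: 0.0294
```

Call:
jog_arm([
  [3.0, [0, -2, 0], 0],
  [3.0, [0, -5, 0], 0],
  [3.0, [0, -9, 0], 0],
  [3.0, [-4, -12, 2], 0],
  [3.0, [-8, -13, 6], 0],
  [3.0, [-12, -13, 10], 0],
  [3.0, [-15, -13, 14], 0],
  [3.0, [-18, -13, 18], 0],
  [3.0, [-18, -13, 22], 0],
  [3.0, [-18, -13, 22], 0],
])

```text
time_s: 11.2
ee_pos: [0.376, 0.1659, 0.1813]
eef_rot: [-1.569, -0.001, 0.0]
force: [0.6, -0.1, 0.1]
grip_width: 0.0303
```

```bash
python3 - <<'E'
from st import *
st()
a=shot('scene');b=shot('top')
for n,c,r in(('s',a,(160,240,160,260)),('t',b,(135,190,250,360))):
    W=cloud(c)[r[0]:r[1],r[2]:r[3]];hsv=cv2.cvtColor(c['img'],cv2.COLOR_RGB2HSV)[r[0]:r[1],r[2]:r[3]]
    P=W[(hsv[:,:,0]>15)&(hsv[:,:,0]<35)&(hsv[:,:,1]>60)&(hsv[:,:,2]>130)];P=P[~np.isnan(P[:,0])]
    A=np.c_[P[:,:2],np.ones(len(P))];k=np.linalg.lstsq(A,P[:,2],rcond=None)[0]
    print(n,k.round(4),'z at fastener',(k@[.556,-.061,1]).round(4))
x=cv2.resize(a['img'][140:270,85:320],(705,390),interpolation=cv2.INTER_CUBIC)
y=cv2.resize(b['img'][90:290,150:470],(320,200))
cv2.imwrite('pics/c7.png',np.vstack([x,cv2.copyMakeBorder(y,0,0,0,385,0)])[:,:,::-1])
E
```

```text
t 11.2 p [0.376  0.1659 0.1813] rpy [-1.569e+00 -1.000e-03  0.000e+00] F [ 0.6 -0.1  0.1] M [-0.06  0.09 -0.01] w 0.03031529553708771 q [ 0.33 -0.01  1.89  0.    1.26  0.33]
shift cm [ 1.805e+01 -1.000e-02 -2.269e+01] turn -1.527
s [-0.0089  0.0018  0.0612] z at fastener 0.0561
t [-0.0115 -0.0004  0.0628] z at fastener 0.0565
```

View pics/c7.png

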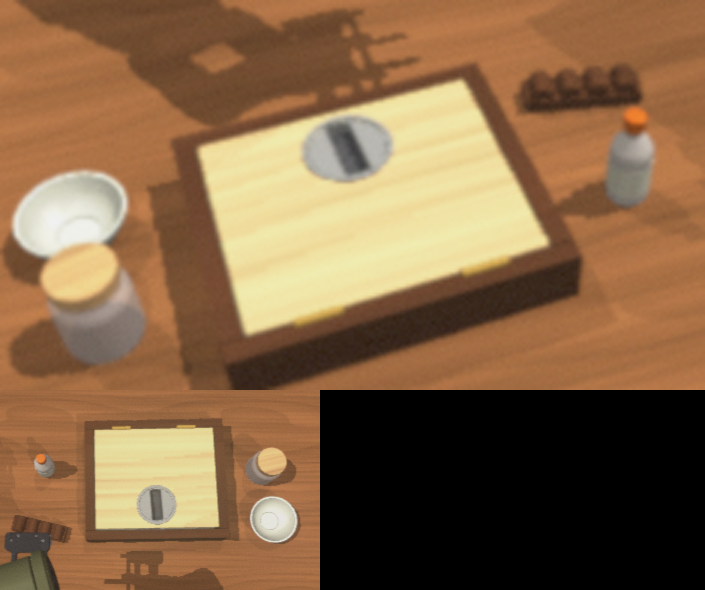

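The panel stays down (residual tilt about 0.01 rad, held by the keeper). The slot lies about along frame x (top inset (156,505)) and the bystanders stand in place. I'll measure the slot angle once before handing in.

```bash
python3 - <<'E'
from h import *
for n,ctr in(('top',(306,205)),('scene',(200,189))):
    c=shot(n);W=cloud(c);g=cv2.cvtColor(c['img'],cv2.COLOR_RGB2GRAY)
    Z=W[:,:,2];m=(np.hypot(W[:,:,0]-.557,W[:,:,1]+.061)<.037)&(Z<.050)
    q=W[m][:,:2];w,e=np.linalg.eigh(np.cov(q.T));print(n,m.sum(),'slot dir (mod pi)',np.arctan2(e[1,1],e[0,1]).round(3),q.mean(0).round(4))
    m2=(np.hypot(W[:,:,0]-.557,W[:,:,1]+.061)<.034)&(g<115);q=W[m2][:,:2]
    if m2.sum()>5: w,e=np.linalg.eigh(np.cov(q.T));print(' dark',m2.sum(),np.arctan2(e[1,1],e[0,1]).round(3),np.sqrt(w))
E
```

```text
top 331 slot dir (mod pi) -3.062 [ 0.5565 -0.0613]
 dark 309 -3.063 [0.00620614 0.01891778]
scene 128 slot dir (mod pi) -3.05 [ 0.5454 -0.0606]
 dark 98 -3.046 [0.00577822 0.01478534]
```

The slot reads about 0.08 rad, against my frame yaw estimate of about 0.026. I'll get the yaw more precisely before deciding whether the fastener is fully at its stop.

```bash
python3 - <<'E'
from h import *
def rays(c,uv,z):
    n=cv2.undistortPoints(np.asarray(uv,float).reshape(-1,1,2),c['camera_matrix'],np.array([c['k1'],0,0,0.]))[:,0]
    M=np.linalg.inv(c['world_to_cam']);d=(M[:3,:3]@np.c_[n[:,0],-n[:,1],-np.ones(len(n))].T).T;o=M[:3,3]
    return o+d*((z-o[2])/d[:,2])[:,None]
for n in('top','scene'):
    c=shot(n);W=cloud(c);hsv=cv2.cvtColor(c['img'],cv2.COLOR_RGB2HSV)
    m=((hsv[:,:,0]>15)&(hsv[:,:,0]<35)&(hsv[:,:,1]>60)&(hsv[:,:,2]>140)&(np.hypot(W[:,:,0]-.61,W[:,:,1]+.06)<.19)).astype(np.uint8)
    cnt=max(cv2.findContours(m,0,cv2.CHAIN_APPROX_NONE)[0],key=cv2.contourArea)[:,0]
    P=rays(c,cnt,.0555)[:,:2];r=cv2.minAreaRect(P.astype(np.float32));print(n,r)
    L=(P-P.mean(0))
    for nm,ax,s in(('near',0,-1),('far',0,1),('left',1,1),('right',1,-1)):
        h=[.108,.128][ax];k=(np.abs(s*L[:,ax]-h)<.012)&(np.abs(L[:,1-ax])<[.11,.085][ax])
        q=P[k];vx,vy,_,_=cv2.fitLine(q.astype(np.float32),cv2.DIST_HUBER,0,.01,.01).ravel()
        print(nm,k.sum(),'yaw',round(float(np.arctan(-vx/vy) if ax==0 else np.arctan(vy/vx)),4))
    # slot edges (dark) via rect, rays on top and floor plane
    g=cv2.cvtColor(c['img'],cv2.COLOR_RGB2GRAY);d=((np.hypot(W[:,:,0]-.557,W[:,:,1]+.061)<.036)&(g<115)).astype(np.uint8)
    k=max(cv2.findContours(d,0,cv2.CHAIN_APPROX_NONE)[0],key=cv2.contourArea)[:,0];Q=rays(c,k,.055)[:,:2]
    print('slot rect',cv2.minAreaRect(Q.astype(np.float32)))
    C=Q.mean(0)
    for s in(1,-1):
        e=Q-C;kk=(s*e[:,1]>.007)&(abs(e[:,0])<.02);vx,vy,_,_=cv2.fitLine(Q[kk].astype(np.float32),cv2.DIST_HUBER,0,.01,.01).ravel();print('slot edge',s,kk.sum(),np.arctan(vy/vx).round(3))
E
```

```text
top ((0.6167002320289612, -0.059199631214141846), (0.2239145040512085, 0.25861790776252747), 1.7329827547073364)
near 106 yaw 0.026
far 109 yaw 0.0228
left 78 yaw 0.0309
right 79 yaw 0.0314
slot rect ((0.5556458830833435, -0.060947485268116), (0.06464578211307526, 0.021230818703770638), 4.467222213745117)
slot edge 1 19 0.067
slot edge -1 18 0.067
scene ((0.6154857873916626, -0.05911092460155487), (0.22824212908744812, 0.2613966166973114), 1.5968953371047974)
near 65 yaw 0.025
far 87 yaw 0.0262
left 44 yaw 0.0237
right 49 yaw 0.0286
slot rect ((0.5536407232284546, -0.060971759259700775), (0.06329353898763657, 0.019631093367934227), 5.003077030181885)
slot edge 1 9 0.089
slot edge -1 9 0.032
```

The slot is about 0.04–0.05 rad short of the stop. I turned back while still pressing hard, so tip friction on the floor probably dragged the disc. I'll go back in, turn to the stop without pressing on the floor, and release cleanly.

Call:
jog_arm([
  [3.0, [0, 0, -4], 0],
  [3.0, [3, 0, -8], 0],
  [3.0, [6, 0, -11], 0],
  [3.0, [10, 0, -15], 0],
  [3.0, [14, 0, -19], 0],
  [3.0, [18.1, 0, -22.6], 0],
  [3.0, [18.1, 4, -22.6], 0],
  [3.0, [18.1, 8, -22.6], 0],
  [3.0, [18.1, 10, -22.6], 0],
  [3.0, [18.1, 10, -22.6], 0],
])

```text
time_s: 12.5
ee_pos: [0.5557, -0.0661, 0.0773]
eef_rot: [-1.57, 0.006, -0.007]
force: [1.2, 0.3, -0.0]
grip_width: 0.0299
```

Call:
jog_arm([
  [3.0, [0, 0, 0], 0],
  [3.0, [0, 0, 0], 0],
])

```text
time_s: 12.7
ee_pos: [0.5582, -0.0655, 0.0821]
eef_rot: [-1.571, -0.002, -0.006]
force: [1.3, 0.2, -0.2]
grip_width: 0.0299
```

```bash
python3 -c "
from st import *
st(.5575,-.060,.05)"
```

```text
t 12.7 p [ 0.5582 -0.0655  0.0821] rpy [-1.571 -0.002 -0.006] F [ 1.3  0.2 -0.2] M [-0.02  0.06 -0.03] w 0.02991477491045191 q [-0.18  0.43  1.6  -0.    1.11 -0.18]
shift cm [-0.08 -0.    0.55] turn -0.056
```

Call:
jog_arm([
  [3.0, [-0.1, 0, 0.6], -0.05],
  [3.0, [-0.1, 0, 0.6], -0.05],
  [3.0, [-0.1, 1, 0.6], -0.05],
  [3.0, [-0.1, 2, 0.6], -0.05],
  [3.0, [-0.1, 2.8, 0.6], -0.05],
  [3.0, [-0.1, 3.4, 0.6], -0.05],
  [3.0, [-0.1, 3.9, 0.6], -0.05],
  [3.0, [-0.1, 4.4, 0.6], -0.05],
  [3.0, [-0.1, 4.8, 0.6], -0.05],
  [3.0, [-0.1, 4.8, 0.6], -0.05],
])

```text
time_s: 13.7
ee_pos: [0.5563, -0.0589, 0.0318]
eef_rot: [-1.571, 0.001, 0.045]
force: [0.5, 0.7, -0.1]
grip_width: 0.0301
```

Call:
jog_arm([
  [3.0, [0, 0.3, 0], 0],
  [3.0, [0, 0.6, 0], 0],
  [3.0, [0, 0.6, 0], 0.05],
  [3.0, [0, 0.6, 0], 0.1],
  [3.0, [0, 0.6, 0], 0.14],
  [3.0, [0, 0.6, 0], 0.14],
])

```text
time_s: 14.3
ee_pos: [0.5559, -0.0603, 0.026]
eef_rot: [-1.573, 0.001, -0.096]
force: [-4.3, -10.0, -2.2]
grip_width: 0.0304
```

```bash
python3 -c "
from st import *
st(.5575,-.060,-.17)"
```

```text
t 14.3 p [ 0.5559 -0.0603  0.026 ] rpy [-1.573e+00  1.000e-03 -9.600e-02] F [ -4.3 -10.   -2.2] M [-2.02  0.66  0.54] w 0.03036059505764428 q [-0.17  0.5   1.64 -0.    1.   -0.08]
shift cm [ 0.16 -0.    0.04] turn 0.074
```

Call:
jog_arm([
  [3.0, [0, 0, -0.1], 0],
  [3.0, [0, 0, -0.1], 0.03],
  [3.0, [0, 0, -0.1], 0.05],
  [3.0, [0, 0, -0.1], 0.05],
])

```text
time_s: 14.7
ee_pos: [0.5559, -0.0605, 0.026]
eef_rot: [-1.573, 0.001, -0.143]
force: [-2.6, -4.6, -2.7]
grip_width: 0.0306
```

```bash
python3 -c "
from st import *
st(.5575,-.060,-.17)"
```

```text
t 14.7 p [ 0.5559 -0.0605  0.026 ] rpy [-1.573e+00  1.000e-03 -1.430e-01] F [-2.6 -4.6 -2.7] M [-1.1   0.53  1.86] w 0.030565822158299717 q [-0.17  0.5   1.64 -0.    1.   -0.03]
shift cm [ 0.15 -0.    0.07] turn 0.027
```

It is at the stop again (1.9 N m, no pressing on the floor). Next I release inside the play, lift out and retreat.

Call:
jog_arm([
  [3.0, [0, 0, -0.05], -0.04],
  [3.0, [0, 0, -0.05], -0.08],
  [3.0, [0, 0, -0.05], -0.1],
  [3.0, [0, -0.5, -0.05], -0.1],
  [3.0, [0, -1.2, -0.05], -0.1],
  [3.0, [0, -2, -0.05], -0.1],
  [3.0, [0, -3.5, -0.05], -0.1],
  [3.0, [0, -5, -0.05], -0.1],
])

```text
time_s: 15.5
ee_pos: [0.5564, -0.0604, 0.0776]
eef_rot: [-1.571, -0.0, -0.046]
force: [0.5, 0.1, -0.7]
grip_width: 0.03
```

Call:
jog_arm([
  [3.0, [0, -3, 0], 0],
  [3.0, [0, -6, 0], 0],
  [3.0, [0, -9, 0], 0],
  [3.0, [-4, -11, 3], 0],
  [3.0, [-8, -11, 7], 0],
  [3.0, [-12, -11, 11], 0],
  [3.0, [-15, -11, 15], 0],
  [3.0, [-18, -11, 19], 0],
  [3.0, [-18, -11, 22], 0],
  [3.0, [-18, -11, 22], 0],
])

```text
time_s: 16.5
ee_pos: [0.3851, 0.1711, 0.1875]
eef_rot: [-1.569, -0.002, -0.041]
force: [-0.1, -0.5, 0.0]
grip_width: 0.03
```

```bash
python3 - <<'E'
from st import *
st()
for n in('top','scene'):
    c=shot(n,n+'_end.png');W=cloud(c);g=cv2.cvtColor(c['img'],cv2.COLOR_RGB2GRAY)
    r=np.hypot(W[:,:,0]-.557,W[:,:,1]+.061)
    for nm,m in(('deep',(r<.037)&(W[:,:,2]<.05)),('dark',(r<.034)&(g<115))):
        q=W[m][:,:2];w,e=np.linalg.eigh(np.cov(q.T));print(n,nm,m.sum(),np.arctan(e[1,1]/e[0,1]).round(3))
    hsv=cv2.cvtColor(c['img'],cv2.COLOR_RGB2HSV);m=(hsv[:,:,0]>15)&(hsv[:,:,0]<35)&(hsv[:,:,1]>60)&(hsv[:,:,2]>140)&(np.hypot(W[:,:,0]-.615,W[:,:,1]+.06)<.1)
    P=W[m];k=np.linalg.lstsq(np.c_[P[:,:2],np.ones(len(P))],P[:,2],rcond=None)[0];print('panel',k.round(4),(k@[.557,-.061,1]).round(4))
E
```

```text
t 16.5 p [0.3851 0.1711 0.1875] rpy [-1.569 -0.002 -0.041] F [-0.1 -0.5  0. ] M [-0.05  0.08  0.  ] w 0.029997584594360714 q [0.33 0.01 1.86 0.   1.28 0.37]
shift cm [ 18.06  -0.   -22.49] turn -1.568
top deep 337 0.049
top dark 307 0.04
panel [-0.0118 -0.0011  0.063 ] 0.0565
scene deep 130 0.07
scene dark 100 0.081
panel [-0.0116  0.0001  0.0629] 0.0564
```

View pics/top_end.png

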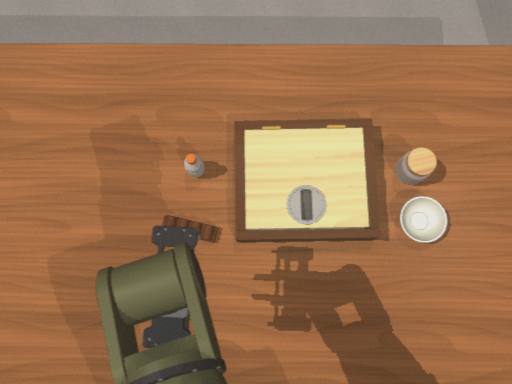

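The final top view shows the slot at (306,204) along frame x. The panel is flush and the bystanders are unmoved. The gripper hangs well above the brush rest, touching nothing. Handing in.

```bash
python3 -c "
from station import ctrl
print(ctrl.hand_in())"
```

```text
the job is handed in; nothing more can be done
None
```

I locked the panel shut and handed the job in at 16.5 s on the robot's clock. I set both fingertips, spread 30 mm, in the slot and pressed the panel to its stop. The press peaked at about 36 N and was about 20 N while turning. I then turned the fastener clockwise to its stop and lifted clear.

**A second pass:** After the first release the slot read about 0.05 rad short. I think the tips dragged the disc back while still pressing on the slot floor. I went in again, turned it to the stop without pressing (about 1.9 N m), released inside the play and retreated.

**Last checks:**
- **Panel:** it stays down with nothing touching it, with a residual tilt of about 0.012 rad. That is within the 0.015 rad the keeper allows.
- **Bystanders:** the jar, dish, brush rest and glue bottle look unmoved in the pictures.
- **Forces:** the wrist force is near zero.

**Disagreements:**
- **Slot direction:** against a frame yaw of about 0.027 rad, the top camera reads 0.04–0.05 rad. The coarser scene camera reads 0.07–0.08 rad. I took the rising torque at the stop as the deciding evidence.
- **Fingertip height:** the fingertips stood about 19 mm above the reported TCP, where the text puts them 19 mm beyond it. I went by the cameras and the contact force instead.

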